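# Press a brass stud into a bookend foot with locking pliers

## Robot

A 6-joint arm with a two-finger parallel gripper is mounted at the origin on the work surface. World frame = base frame: x ahead of the robot, y to its left, z up, the work surface at z = 0. Lengths are in m, angles in rad, forces in N, time in s.
With the tool pointing down it reaches from about 0.425 to 0.95 m from the base axis. Payload 3.5 kg.
Tool frame: the origin (TCP) lies between the finger pads; the fingertips stand 22 mm ahead of it and the grasp point (between the pads) lies 3 mm ahead of it (ctrl.nose_length is the z of the fingertips in the tool frame, in m); z points along the fingers, y is the line along which they close (so a half turn about z gives the same grasp; the last joint's range is limited). The gripper opens to 85 mm and grips with 20 to 120 N. Pads are 22 mm wide; open, the fingers measure 114 mm over their backs; the gripper's body (76 mm by 85 mm) begins 54 mm behind the grasp point. The pads swing forward as they close: fully open they stand 13 mm farther back than shut.
Start: joints at [1.079, 0.286, 1.577, -0, 1.279, -0.15], TCP at [0.226, 0.636, 0.253] pointing down, gripper open.
Joint ranges: [-2.77, 2.77], [-0.9, 2.22], [0.21, 2.48], [-1.53, 4.67], [0.24, 2.81], [-2.84, 2.84]. Speed limits (rad/s): [2.79, 2.79, 3.14, 3.14, 3.14, 3.14].

## Interface

Orientations are given as a unit quaternion [x, y, z, w].
In Python, from plant import ctrl gives the robot as it stands. The module is installed in compiled form; this text tells all that it offers.
- The arm moves only by the tool send_rows, never from a script. Its argument "rows" is text: rows parted by semicolons, each of 7 numbers parted by spaces: the turn, a rotation vector about the tool's x, y, z in shares of 180 degrees (1.0 is 180 degrees), then the shift along the tool's x, y, z in shares of 80 cm (1.0 is 80 cm), then the opening, from -1 (shut) to 1 (fully open). A call has 1 to 8 rows; each row is the pose to reach, as a shift and turn from the pose commanded when the call began, along the tool's axes at that moment; what a row does not reach only later rows make up. A row lasts 1/8 s, in which the tool goes at most 62.5 mm and 10.7 degrees, less where a joint would pass 70% of its speed; a pose out of reach is approached as far as the arm can. Shift and turn numbers lie between -1 and 1, and a call with a number outside is refused. A call with a gripper value outside its range is refused whole. The fingers move at their own pace and stop on an object; "grip_force" is the grip in N (left out, the last holds). Time passes only in rows, so rows that repeat a pose let the fingers close. It gives the time, the measured TCP pose, the force, the opening and the grip force at its end, in the units of the state.
- ctrl.get_state(): the state, without advancing time (a new reading comes with each control period).
- ctrl.read_camera(name): name is "scene" or "top" or "wrist"; returns a dict with "color" (384x512x3 uint8, red, green, blue), "fx", "fy", "cx", "cy" (pixels), "extrinsics" (4x4, takes a point from world to camera coordinates). Camera axes: x right, y down, z forward; pixel columns grow to the right and rows downward; lengths in m; the calibration is good to about 2 mm. A picture is of the moment at which its call begins. There is no depth.
- ctrl.sign_off(): hands the job in; it is judged then, once.
Trained networks look in a picture, given as the dict that the camera call returned (one of the last four; its "shot" number tells which), for a name from the list of things; names that differ only in an ending like _2 or _b are one class to them, and where a whole thing is asked for, a point or a joint stands for the part that bears it (a point fixed in the world has none). Each returns a list of dicts, best first, with "p" (0 to 1); they miss things now and then, are a little off and sometimes report something else, mostly with a low value. They report only what shows in the picture. A call takes as long as a camera call. They do not tell look-alikes from the thing itself.
- ctrl.look_for(picture, target): "position" ([x, y, z] in m, in the coordinates of the camera as it stood for that picture, good to about 4 mm: the middle of the surface that is visible of it).
The state is a dict: "time": time; "qpos": joint angles; "dq": joint speeds; "joint_efforts": joint torques, N m; "eef_pos": TCP position; "tcp_rot": TCP orientation; "contact_force": force on the tool from outside, world axes, zero at the start; "wrist_torque": the same for the moment, N m; "opening": opening from 0.0 (shut) to 1.0 (fully open); "finger_force": force on a finger pad.
Only numpy, scipy, OpenCV 4.12 (cv2) and the standard library are available. Lean on these libraries where they do the work, as an engineer would, in place of code of your own. Each camera call takes 0.05 s, during which the arm holds its last target. There are 200 camera calls.

## Task

Press the brass stud into the walnut bookend foot on which it still stands proud: slide that foot, stud end first, fully home against the brass stop in the mouth of the bench-mounted locking pliers, and squeeze the raised red handle down over centre until it locks and stays down by itself when you let go. Then flick the yellow release lever so that the pliers spring open, and leave the foot lying home in the open jaws with the stud fully in. Push gently all the way, and leave the other things on the desk where they are.

Things in the scene. Friction and masses are not known exactly. Their poses are not given: they have to be found in the camera images.
- pliers: Locking pliers bolted flat to the desk, 400 mm long, 70 mm wide. Origin on the desk on their middle line; +x runs from the mouth (open to -x) back along the handles, z up. Lower jaw: a flat anvil, top 20 mm up, x = -120 to -40 mm, with two side guides, tops 32 mm up: a channel 44 mm wide at x = -90 to -40 mm, flared in front to 59 mm at x = -120 mm.
- plunger_top (a point): Point on the middle line in the upper jaw, above its sprung plunger that presses the stud at pliers x = -60 mm. The steel upper jaw overhangs the channel from x = -79 mm back (less when open); open, its top is at most 125 mm above the desk, and the plunger's tip clears the proud stud of a foot on the anvil by about 8 mm. It follows the red handle.
- throat (a point): Middle of the lower edge of the face of the brass end stop (18 mm tall, 50 mm wide) at the back of the channel, where the stud end of the foot must butt: pliers x = -40 mm, 20 mm above the desk. Same axes as the pliers.
- cheek (a joint): How far the sprung brass leaf in the channel's +y guide, at pliers x = -92 to -50 mm, is pushed back, m: 0 = standing 5.5 mm into the channel; about 0.0015 with a foot in place, which it presses against the other guide. Past it, sliding the foot takes some 4 to 10 N, so an arm that only drives to the home position stops short; the force rises again once the foot meets the end stop.
- handle (a joint): Angle of the moving red handle, rad: 0 = open (raised 0.88 rad above level), 0.88 = level, on its stop. Level axis at pliers x = 78 mm, 87 mm above the desk; free end 115 mm from it. It springs open unless past 0.80 (over centre) with a foot in the jaws: then it snaps to its stop. Pushing at the grip point takes 1 N, then about 10 to 14 N from 0.3 rad on, then less, then a sharp rise at the stop.
- handle_grip (a point): Point on top of the red handle, on its middle line, 98 mm from its axis along it and 9 mm above its centre line; the handle is 24 mm wide, 18 mm thick there. Moves with the handle: 168 mm above the desk at pliers x = 134 mm when open, 96 mm at x = 176 mm when locked. Its x axis points to the handle's free end.
- release (a joint): Angle of the yellow release lever, rad: 0 = at rest, 0.5 = pressed right down. Level axis at pliers x = 208 mm, 45 mm above the desk. Pressing its tail down raises its nose under the red handle's end and lifts the locked handle back over centre (by about 0.3); the pliers then spring open. Takes 2 to 6 N; springs back by itself.
- release_pad (a point): Middle of the top of the lever's flat tail, 24 mm wide, 45 mm long; at rest 55 mm behind the lever's axis (pliers x = 263 mm) and 66 mm above the desk. It goes down 29 mm over the full swing.
- foot: Loose walnut bookend foot to work on: a block 130 x 40 x 22 mm (x, y, z), about 0.1 kg. Origin at the centre of its underside, x along its length towards the end with the stud.
- foot_end (a point): Bottom edge's middle of the foot's stud end: 65 mm from its centre along its +x.
- stud (a joint): How far the brass stud of the foot has been pressed in, m: 0 = standing 7 mm proud (at the start up to 1 mm in), 0.006 = fully in (a 1 mm button remains). It needs about 30 N and stays where it is pushed.
- stud_top (a point): Top of the brass stud (12 mm diameter) of that foot, 40 mm from the foot's centre, 25 mm from its stud end, on its middle line.
- done_foot: Finished walnut foot of the same size, its stud already fully in; to be left alone. Origin as for the foot.
- mug: White mug, 80 mm wide, 90 mm tall; origin under its centre. Leave alone.
- glass_bowl: Green glass bowl, 120 mm wide, 55 mm tall; origin under its centre. Leave alone.
- stud_tray: Low steel tray with brass studs, 90 x 120 x 22 mm; origin under its centre. Leave alone.
- hammer: Small hammer lying on the desk, about 0.3 m long; leave alone.
- book_stack: Three stacked books, 170 x 240 x 74 mm; origin under the centre. Leave alone.
- case: Black spectacles case, 160 x 60 x 35 mm; origin under its centre. Leave alone.
- stop: Brass end stop block at the back of the channel, 8 x 50 x 18 mm, slightly springy; fixed to the pliers, same axes, origin under its centre (pliers x = -36 mm, 20 mm above the desk).
Things that resemble listed ones, but are neither listed nor needed, are in the scene too. What is shaped like the foot but pink or purple is not meant.

How it is judged:
By the outcome, as a careful person would: the job done as asked, in the order asked, and still so for the second after the job is handed in, with the robot touching nothing.
It also fails if it takes over 51 s, if anything falls off the work surface, if the arm or the gripper's body presses on something with over 40 N, if the wrist force passes 120 N, or if a joint passes its speed limit or range.

## Working session

There is one attempt and no reset: what is moved stays moved. The work goes in short steps, Python scripts to look and compute and a tool call to move; the robot and the scene stay as the last step left them, time stands still between calls to the robot, and variables do not carry over. Pictures are saved under pics/ and viewed, at most 12 in all, crops included, and the job is handed in when it is done.

Besides the shell and the picture viewer there is one more tool, called after "Request:" by a JSON object that holds its "name" and its "arguments", one argument or row to a line. send_rows: Moves the arm, as the interface text tells. Its arguments: {"type":"object","properties":{"rows":{"type":"string"},"grip_force":{"type":"number"}},"required":["rows"]}

```bash
mkdir -p pics
cat > h.py <<'E'
import numpy as np, cv2
from plant import ctrl
from scipy.spatial.transform import Rotation as R
def cam(n,save=None):
    p=ctrl.read_camera(n)
    if save: cv2.imwrite('pics/'+save,cv2.cvtColor(p['color'],cv2.COLOR_RGB2BGR))
    return p
def find(p,t,k=3):
    E=np.array(p['extrinsics']); out=[]
    for d in ctrl.look_for(p,t)[:k]:
        c=np.array(d['position']); w=E[:3,:3].T@(c-E[:3,3])
        px=(p['fx']*c[0]/c[2]+p['cx'],p['fy']*c[1]/c[2]+p['cy'])
        out.append((round(d['p'],2),w.round(4),np.round(px)))
    return out
def ray(p,u,v,z):
    E=np.array(p['extrinsics']); C=-E[:3,:3].T@E[:3,3]
    d=E[:3,:3].T@np.array([(u-p['cx'])/p['fx'],(v-p['cy'])/p['fy'],1])
    return C+d*(z-C[2])/d[2]
def proj(p,w):
    E=np.array(p['extrinsics']); c=E[:3,:3]@np.array(w)+E[:3,3]
    return np.array([p['fx']*c[0]/c[2]+p['cx'],p['fy']*c[1]/c[2]+p['cy']])
def delta(pos,rot):
    """tool-frame rotvec deg and shift mm from the present measured pose"""
    s=ctrl.get_state(); r=R.from_quat(s['tcp_rot'])
    return (r.inv()*rot).as_rotvec(degrees=True).round(2), (r.inv().apply(np.array(pos)-s['eef_pos'])*1000).round(1)
E
python3 - <<'E'
from h import *
s=ctrl.get_state(); print({k:np.round(s[k],3) for k in s}, ctrl.nose_length)
for n in ('top','scene'):
    p=cam(n,n+'0.png')
    for t in ['foot','done_foot','stud_top','pliers','plunger_top','handle_grip','release_pad','stop','throat','book_stack','case','mug','glass_bowl','stud_tray','hammer']:
        print(n,t,find(p,t))
a=[cv2.imread(f'pics/{n}0.png') for n in('top','scene')]
E
```

```text
{'time': np.float64(0.0), 'qpos': array([ 1.079,  0.287,  1.578, -0.   ,  1.279, -0.15 ]), 'dq': array([ 0.001,  0.002,  0.002,  0.001, -0.001,  0.002]), 'joint_efforts': array([ 0.0000e+00, -4.0598e+01, -2.9263e+01, -0.0000e+00,  6.0000e-03,
       -0.0000e+00]), 'eef_pos': array([0.226, 0.635, 0.252]), 'tcp_rot': array([ 0.17 ,  0.985, -0.001, -0.   ]), 'contact_force': array([ 0.253, -0.343,  0.467]), 'wrist_torque': array([ 0.021,  0.056, -0.048]), 'finger_force': np.float64(0.0), 'opening': np.float64(1.001)} 0.022
top foot [(0.96, array([0.3402, 0.0546, 0.0243]), array([196., 254.])), (0.88, array([ 0.3689, -0.1203,  0.0249]), array([255., 249.])), (0.55, array([ 0.4269, -0.3133,  0.0241]), array([321., 235.]))]
top done_foot [(0.69, array([ 0.2695, -0.2983,  0.0409]), array([314., 289.])), (0.57, array([ 0.5795, -0.3426,  0.0229]), array([332., 187.]))]
top stud_top []
top pliers [(0.68, array([ 0.7294, -0.3974,  0.0223]), array([351., 144.])), (0.42, array([0.535 , 0.1641, 0.1292]), array([159., 178.]))]
top plunger_top [(0.87, array([0.5236, 0.0444, 0.1017]), array([203., 18
[... 1893 characters left out ...]
364, 0.0313, 0.0371]), array([304., 217.]))]
scene book_stack [(0.63, array([0.789, 0.268, 0.073]), array([376., 303.]))]
scene case [(0.88, array([ 0.2822, -0.2894,  0.0295]), array([227., 143.]))]
scene mug [(0.84, array([ 0.7567, -0.1707,  0.0548]), array([221., 261.])), (0.4, array([0.5358, 0.0487, 0.0957]), array([311., 207.]))]
scene glass_bowl [(0.93, array([ 0.698 , -0.3993,  0.0264]), array([155., 233.]))]
scene stud_tray [(0.92, array([0.7585, 0.0178, 0.002 ]), array([285., 285.])), (0.19, array([0.5454, 0.299 , 0.0688]), array([393., 232.]))]
scene hammer [(0.73, array([ 0.5368, -0.5657,  0.0251]), array([126., 183.])), (0.22, array([0.7593, 0.018 , 0.0031]), array([285., 285.]))]
```

View pics/top0.png

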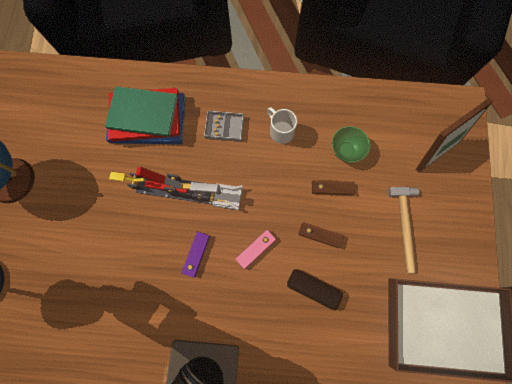

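View pics/scene0.png

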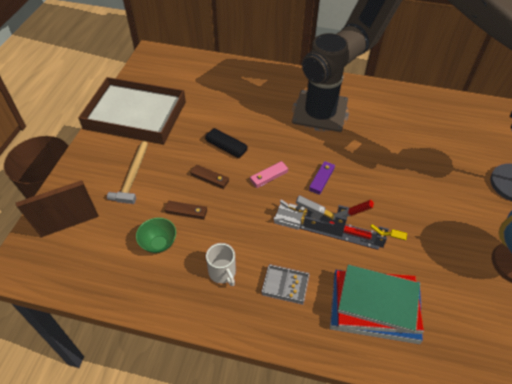

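Run:
```python
import cv2,numpy as np
t=cv2.imread('pics/top0.png');s=cv2.imread('pics/scene0.png')
f=lambda i,x,y,w,h,W,H:cv2.resize(i[y:y+h,x:x+w],(W,H),interpolation=cv2.INTER_CUBIC)
a=np.hstack([f(t,295,175,66,75,264,300),f(s,155,160,80,60,400,300)[:, :400]])
a=cv2.copyMakeBorder(a,0,0,0,800-a.shape[1],0)
b=np.hstack([f(t,105,160,150,56,800,300)])
cv2.imwrite('pics/c1.png',np.vstack([a,b]))
```

```text
(no output)
```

View pics/c1.png

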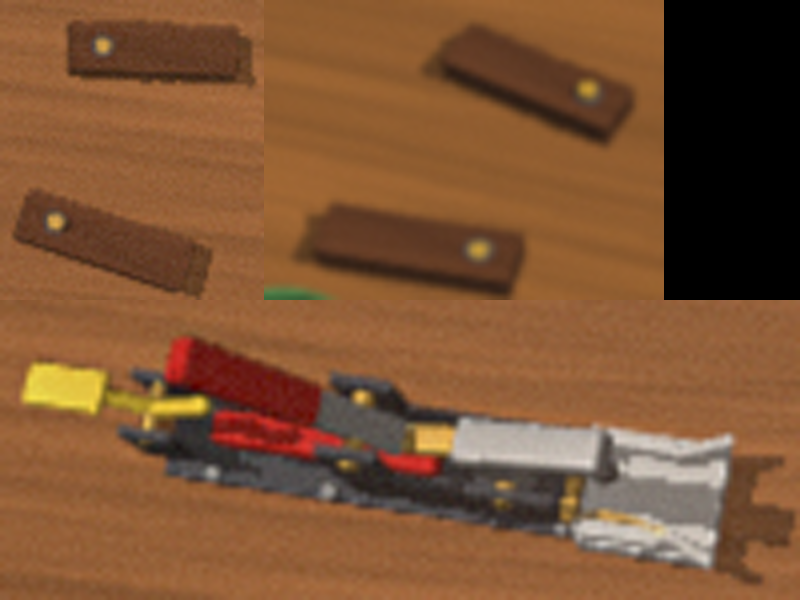

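```bash
cat >> h.py <<'E'
def down(yaw):
    "tool pointing down, tool y along world angle yaw (deg)"
    y=np.array([np.cos(np.radians(yaw)),np.sin(np.radians(yaw)),0]); z=np.array([0,0,-1.])
    return R.from_matrix(np.column_stack([np.cross(y,z),y,z]))
E
python3 - <<'E'
from h import *
p=cam('top')
px=lambda u,v:(105+u/5.333,160+(v-300)/5.357)
for n,u,v,z in [('m1',733,438,.032),('m2',714,565,.032),('pad',65,387,.066),('padback',22,385,.066),('jawtip1',610,432,.1),('jawtip2',602,474,.1)]:
    print(n,px(u,v),ray(p,*px(u,v),z).round(4))
s=ctrl.get_state(); print(s['eef_pos'])
r=R.from_quat(s['tcp_rot']); print(r.as_matrix().round(3))
for pos in [(.5,.2,.3),(.47,-.33,.3)]: print(delta(pos,down(0)),delta(pos,down(180)))
E
```

```text
m1 (242.4460903806488, 185.76068695165205) [ 0.5579 -0.0641  0.032 ]
m2 (238.8833677104819, 209.46798581295502) [ 0.4831 -0.0604  0.032 ]
pad (117.1882617663604, 176.2404330782154) [0.5466 0.312  0.066 ]
padback (109.1252578286143, 175.86708978906103) [0.5457 0.3364 0.066 ]
jawtip1 (219.38214888430525, 184.64065708418892) [ 0.5387 -0.0019  0.1   ]
jawtip2 (217.88205512844553, 192.48086615643084) [ 5.152e-01 -2.000e-04  1.000e-01]
[0.22620566 0.6359397  0.25330611]
[[-0.942  0.335 -0.   ]
 [ 0.335  0.942 -0.   ]
 [ 0.    -0.    -1.   ]]
(array([-0.  ,  0.  , 70.42]), array([-404.1, -319. ,  -46.7])) (array([  -0.  ,   -0.  , -109.58]), array([-404.1, -319. ,  -46.7]))
(array([-0.  ,  0.  , 70.42]), array([-553.5, -828.4,  -46.7])) (array([  -0.  ,   -0.  , -109.58]), array([-553.5, -828.4,  -46.7]))
```

The manual's scale: shifts go in shares of 80 cm and turns go in shares of 180 degrees. Converting my numbers, -400 mm is -0.5, -350 mm is -0.4375, 70 degrees is 0.3889.

Request:
{"name": "send_rows", "arguments": {
  "rows": "0 0 0.0556 -0.0625 -0.05 -0.0125 1;0 0 0.1111 -0.125 -0.1 -0.025 1;0 0 0.1667 -0.1875 -0.1488 -0.0375 1;0 0 0.2222 -0.25 -0.1975 -0.05 1;0 0 0.2778 -0.3125 -0.2463 -0.0588 1;0 0 0.3333 -0.375 -0.2963 -0.0588 1;0 0 0.3889 -0.4375 -0.3463 -0.0588 1;0 0 0.3889 -0.5 -0.395 -0.0588 1"
}}

```text
time: 2.65
eef_pos: [0.4909, 0.2135, 0.3008]
tcp_rot: [0.705, 0.709, 0.001, 0.0]
contact_force: [0.4, 0.3, 0.2]
opening: 0.994
finger_force: 0.0
```

Run:
```python
from h import *
print(ctrl.get_state()['eef_pos'],ctrl.get_state()['qpos'].round(2),delta((.49,-.31,.3),down(0)))
p=cam('wrist','w0.png')
for t in ['release_pad','handle_grip','plunger_top','pliers','stop','throat']: print(t,find(p,t))
```

```text
[0.49085806 0.21350901 0.30078714] [ 0.22 -0.06  1.87  0.    1.33  0.21] (array([ 0.07, -0.02,  0.36]), array([-523.5,   -4.1,    0.6]))
release_pad [(0.57, array([0.5439, 0.3003, 0.067 ]), array([301.,  97.]))]
handle_grip [(0.83, array([0.5382, 0.1819, 0.1469]), array([301., 213.])), (0.18, array([0.5428, 0.3035, 0.0699]), array([300.,  94.]))]
plunger_top [(0.93, array([0.53  , 0.0474, 0.1019]), array([285., 294.]))]
pliers [(0.8, array([0.5293, 0.1661, 0.0559]), array([284., 200.])), (0.68, array([0.7662, 0.0404, 0.0033]), array([418., 261.]))]
stop []
throat [(0.6, array([0.5186, 0.0344, 0.0314]), array([273., 273.])), (0.43, array([0.5372, 0.1869, 0.1511]), array([301., 210.]))]
```

In the tool's units: -496 mm is -0.62, -434 mm is -0.5425.

Request:
{"name": "send_rows", "arguments": {
  "rows": "0 0 0 -0.0775 0 0 1;0 0 0 -0.155 0 0 1;0 0 0 -0.2325 0 0 1;0 0 0 -0.31 0 0 1;0 0 0 -0.3875 0 0 1;0 0 0 -0.465 0 0 1;0 0 0 -0.5425 0 0 1;0 0 0 -0.62 0 0 1"
}}

```text
time: 4.0
eef_pos: [0.4943, -0.2809, 0.3006]
tcp_rot: [0.704, 0.711, 0.0, 0.0]
contact_force: [1.3, 0.4, 0.7]
opening: 1.0
finger_force: 0.0
```

Run:
```python
from h import *
print(ctrl.get_state()['eef_pos'],ctrl.get_state()['qpos'].round(2))
p=cam('wrist','w1.png')
for t in ['foot','done_foot','stud_top']: print(t,find(p,t,4))
b=cv2.resize(cv2.imread('pics/w1.png'),(768,576),interpolation=cv2.INTER_CUBIC); cv2.imwrite('pics/w1b.png',b)
```

```text
[ 0.49431534 -0.28092019  0.30060678] [-0.7   0.02  1.79  0.    1.33 -0.71]
foot [(0.97, array([ 0.4286, -0.3056,  0.0178]), array([212., 176.])), (0.59, array([ 0.3727, -0.1175,  0.0233]), array([162.,  33.]))]
done_foot [(0.91, array([ 0.5823, -0.3395,  0.019 ]), array([314., 199.]))]
stud_top [(0.51, array([ 0.44  , -0.2744,  0.0292]), array([218., 157.]))]
```

View pics/w1b.png

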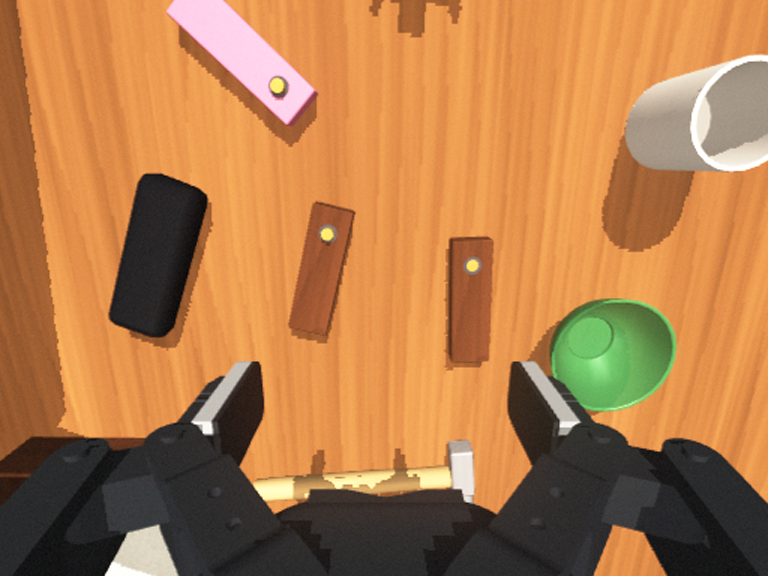

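Run:
```python
import cv2,numpy as np
t=cv2.imread('pics/w1.png')
f=lambda x,y:cv2.resize(t[y-20:y+20,x-20:x+20],(400,400),interpolation=cv2.INTER_NEAREST)
cv2.imwrite('pics/c2.png',np.hstack([f(218,156),f(315,177)]))
```

```text
(no output)
```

View pics/c2.png

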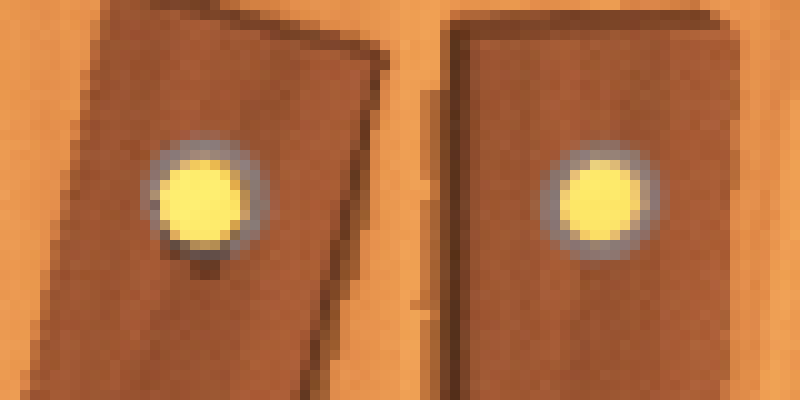

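```bash
cat >> h.py <<'E'
def footrect(p,u,v,z=.022,r=60):
    hsv=cv2.cvtColor(p['color'],cv2.COLOR_RGB2HSV).astype(int)
    c=np.array(p['color']).astype(int)
    m=((c[...,0]<185)&(c[...,0]>105)&(c[...,1]<115)&(c[...,0]-c[...,2]>55)).astype(np.uint8)
    m=cv2.morphologyEx(m,cv2.MORPH_OPEN,np.ones((3,3)))
    n,l,st,ce=cv2.connectedComponentsWithStats(m)
    i=min(range(1,n),key=lambda i:np.hypot(*(ce[i]-(u,v)))+(1e3 if st[i][4]<150 else 0))
    cn=max(cv2.findContours((l==i).astype(np.uint8),0,1)[0],key=len)[:,0]
    w=np.array([ray(p,a,b,z)[:2] for a,b in cn])
    return cv2.minAreaRect((w*1000).astype(np.float32)), st[i]
E
python3 - <<'E'
from h import *
p=cam('wrist')
print(footrect(p,212,176)); print(footrect(p,314,199))
for u,v in [(217.9,155.5),(218.6,155)]: print('ring',ray(p,u,v,.022),ray(p,u,v,.029))
E=np.array(p['extrinsics']); print('cam',-E[:3,:3].T@E[:3,3])
E
```

```text
(((430.8027038574219, -315.152587890625), (141.33026123046875, 42.55260467529297), 76.85248565673828), array([ 193,  135,   44,   95, 2428], dtype=int32))
(((581.6570434570312, -343.88018798828125), (43.73460388183594, 138.5087432861328), 0.4687972664833069), array([ 298,  158,   31,   88, 2160], dtype=int32))
ring [ 0.43854697 -0.27214147  0.022     ] [ 0.43952275 -0.27099253  0.029     ]
ring [ 0.43957384 -0.27141341  0.022     ] [ 0.44053158 -0.27027725  0.029     ]
cam [ 0.49409031 -0.20674091  0.42045451]
```

Run:
```python
from h import *
print(delta((.42,-.353,.16),down(-13)))
```

```text
(array([-0.03, -0.05, 13.5 ]), array([-73.2, -74.7, 140. ]))
```

In the tool's units: 140 mm is 0.175, 94 mm is 0.1175, 13.5 degrees is 0.075.

Request:
{"name": "send_rows", "arguments": {
  "rows": "0 0 0.0278 -0.0313 -0.0313 0.0588 1;0 0 0.05 -0.0613 -0.0625 0.1175 1;0 0 0.075 -0.0913 -0.0938 0.175 1;0 0 0.075 -0.0913 -0.0938 0.175 1"
}}

```text
time: 4.75
eef_pos: [0.4171, -0.351, 0.156]
tcp_rot: [0.783, 0.622, 0.0, -0.005]
contact_force: [0.4, 1.0, -0.1]
opening: 0.997
finger_force: 0.0
```

Run:
```python
from h import *
p=cam('wrist','w2.png')
for t in ['foot','stud_top']: print(t,find(p,t))
q=proj(p,(.43,-.311,.022)); print(q,footrect(p,*q))
m=cv2.imread('pics/w2.png')
x,y=np.array([np.cos(np.radians(77)),np.sin(np.radians(77))]),np.array([-np.sin(np.radians(77)),np.cos(np.radians(77))])
c=np.array([.43,-.311]); pts=[proj(p,[*(c+a*x+b*y),.022]) for a,b in((.065,.02),(.065,-.02),(-.065,-.02),(-.065,.02))]
cv2.polylines(m,[np.array(pts).round().astype(np.int32)],True,(255,255,0),1)
cv2.imwrite('pics/w2b.png',cv2.resize(m,(768,576)))
print(delta((.42,-.353,.03),down(-13)))
```

```text
foot [(0.77, array([ 0.431 , -0.3023,  0.0183]), array([260., 135.]))]
stud_top [(0.53, array([ 0.4358, -0.2753,  0.0297]), array([259., 103.])), (0.16, array([ 0.5791, -0.3387,  0.0189]), array([428., 138.]))]
[261.1268619  145.38394812] (((427.46771240234375, -316.2774963378906), (138.4535369873047, 38.858848571777344), 78.36843872070312), array([ 239,   70,   43,  153, 4956], dtype=int32))
(array([0.16, 0.09, 0.08]), array([  0.5,  -1.4, 132.2]))
```

View pics/w2b.png

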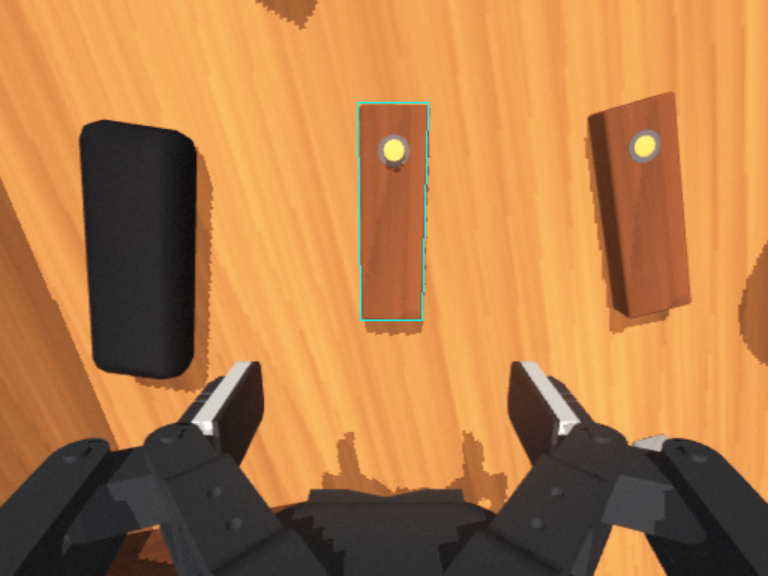

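In the tool's units: 134 mm is 0.1675, 125 mm is 0.1563.

Request:
{"name": "send_rows", "arguments": {
  "rows": "0 0 0 0 -0.0013 0.0563 1;0 0 0 0 -0.0013 0.1125 1;0 0 0 0 -0.0013 0.1563 1;0 0 0 0 -0.0013 0.1675 1;0 0 0 0 -0.0013 0.1675 0;0 0 0 0 -0.0013 0.1675 -0.3;0 0 0 0 -0.0013 0.1675 -0.4;0 0 0 0 -0.0013 0.1675 -0.4",
  "grip_force": 60
}}

```text
time: 5.9
eef_pos: [0.4196, -0.3554, 0.0288]
tcp_rot: [0.783, 0.622, 0.0, 0.002]
contact_force: [0.8, 1.2, 5.8]
opening: 0.45
finger_force: 62.5
```

Run:
```python
from h import *
print(delta((.512,-.25,.15),down(-4)),ctrl.get_state()['contact_force'])
```

```text
(array([ 0.21,  0.16, -9.09]), array([ 123.3,   66.5, -121.3])) [0.77472675 1.17534859 5.8292313 ]
```

In the tool's units: 123 mm is 0.1538, -121 mm is -0.1513, -9 degrees is -0.05.

Request:
{"name": "send_rows", "arguments": {
  "rows": "0 0 0 0 0 -0.0375 -0.4;0 0 0 0 0 -0.0938 -0.4;0 0 -0.0222 0.05 0.0275 -0.1513 -0.4;0 0 -0.05 0.1025 0.055 -0.1513 -0.4;0 0 -0.05 0.1538 0.0825 -0.1513 -0.4;0 0 -0.05 0.1538 0.0825 -0.1513 -0.4;0 0 -0.05 0.1538 0.0825 -0.1513 -0.4"
}}

```text
time: 6.78
eef_pos: [0.5099, -0.2491, 0.147]
tcp_rot: [0.732, 0.682, -0.0, -0.0]
contact_force: [0.6, -0.7, -2.0]
opening: 0.455
finger_force: 61.7
```

Run:
```python
from h import *
s=ctrl.get_state(); print(s['eef_pos'],R.from_quat(s['tcp_rot']).as_matrix().round(3).tolist())
p=cam('wrist','w3.png')
for t in ['foot','stud_top','plunger_top','pliers','stop','throat','handle_grip','release_pad']: print(t,find(p,t))
m=cv2.imread('pics/w3.png')
cv2.imwrite('pics/w3b.png',cv2.resize(m,(768,576),interpolation=cv2.INTER_CUBIC))
```

```text
[ 0.50989619 -0.2491021   0.14702409] [[0.071, 0.998, -0.001], [0.998, -0.071, -0.0], [-0.0, -0.001, -1.0]]
foot [(0.94, array([ 0.3814, -0.1241,  0.0275]), array([81., 51.])), (0.73, array([ 0.5151, -0.1878,  0.135 ]), array([258., 135.]))]
stud_top [(0.81, array([ 0.404 , -0.146 ,  0.0292]), array([114.,  79.]))]
plunger_top []
pliers []
stop []
throat []
handle_grip []
release_pad [(0.46, array([ 0.5134, -0.1932,  0.141 ]), array([255., 149.])), (0.23, array([ 0.5182, -0.1654,  0.1448]), array([261.,  81.]))]
```

View pics/w3b.png

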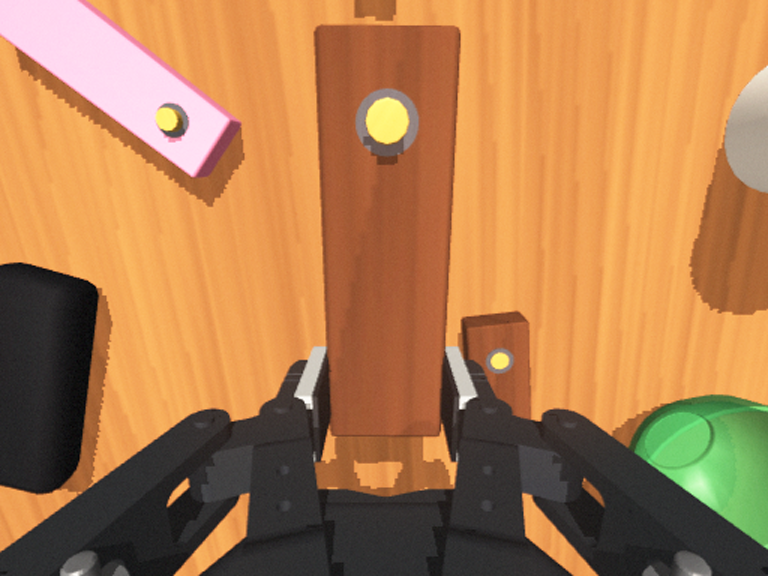

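Run:
```python
from h import *
p=cam('wrist')
K=np.array([[p['fx'],0,p['cx']],[0,p['fy'],p['cy']],[0,0,1]],float); E=np.array(p['extrinsics'])
s=ctrl.get_state(); T=np.eye(4); T[:3,:3]=R.from_quat(s['tcp_rot']).as_matrix(); T[:3,3]=s['eef_pos']
ET=E@T; np.savez('he.npz',ET=ET,K=K); print(ET.round(3),K)
obj=np.array([[.065,.02,.022],[.065,-.02,.022],[-.065,-.02,.022],[-.065,.02,.022]])
img=np.array([[210.7,18.7],[306.7,18.7],[292.7,290],[222,290]])
ok,rv,tv=cv2.solvePnP(obj,img,K,None)
M=np.eye(4); M[:3,:3]=cv2.Rodrigues(rv)[0]; M[:3,3]=tv[:,0]
F=np.linalg.inv(ET)@M; print('foot in tool',F.round(4)); print('world',(T@F).round(4))
m=cv2.imread('pics/w0.png'); print(m.shape)
cv2.imwrite('pics/w0b.png',cv2.resize(m[60:360,200:360],(427,800))[:, :].transpose(1,0,2)[:, ::-1])
```

```text
[[ 0.     1.     0.    -0.   ]
 [-0.957  0.    -0.29   0.035]
 [-0.29  -0.     0.957  0.137]
 [ 0.     0.     0.     1.   ]] [[279.09457      0.         256.75421314]
 [  0.         279.09457    192.3820868 ]
 [  0.           0.           1.        ]]
foot in tool [[ 1.00e+00  3.30e-03  7.80e-03  4.35e-02]
 [ 3.30e-03 -1.00e+00 -0.00e+00  1.00e-03]
 [ 7.80e-03  1.00e-04 -1.00e+00  3.22e-02]
 [ 0.00e+00  0.00e+00  0.00e+00  1.00e+00]]
world [[ 7.500e-02 -9.972e-01  6.000e-04  5.144e-01]
 [ 9.972e-01  7.500e-02  7.800e-03 -2.061e-01]
 [-7.800e-03  0.000e+00  1.000e+00  1.151e-01]
 [ 0.000e+00  0.000e+00  0.000e+00  1.000e+00]]
(384, 512, 3)
```

View pics/w0b.png

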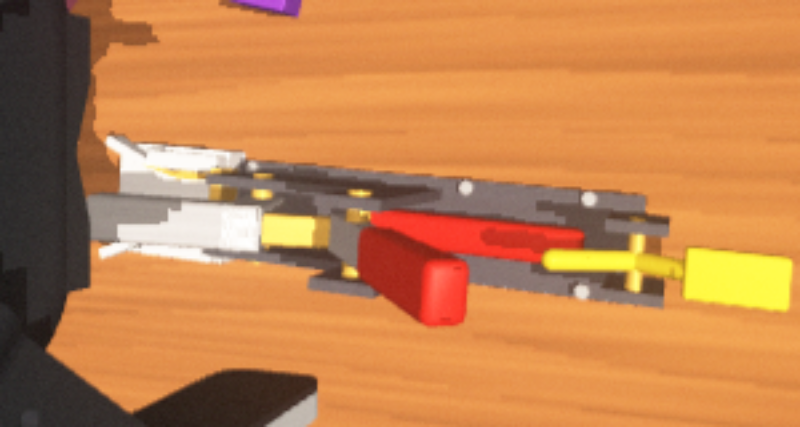

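```bash
cat >> h.py <<'E'
def wristcam(pos,quat):
    d=np.load('he.npz'); T=np.eye(4); T[:3,:3]=R.from_quat(quat).as_matrix(); T[:3,3]=pos
    K=d['K']; return dict(fx=K[0,0],fy=K[1,1],cx=K[0,2],cy=K[1,2],extrinsics=d['ET']@np.linalg.inv(T))
E
python3 - <<'E'
from h import *
p=wristcam([.49086,.21351,.30079],[.705,.709,.001,0])
f=lambda c,r:(200+r/2.667,60+(799-c)/2.667)
for n,c,r,z in [('pad',737,279,.066),('g1',110,137,.032),('g2',102,252,.032),('g1i',122,152,.032),('stop',215,190,.038),('rail1',245,152,.032),('rail2',225,261,.032),('handle end L',425,322,.18),('handle end R',467,262,.18),('jawL',90,197,.11),('jawbackU',260,206,.11),('jawbackL',258,249,.11)]:
    print(n,ray(p,*f(c,r),z).round(4))
E
```

```text
pad [0.5479 0.3157 0.066 ]
g1 [ 0.4841 -0.0524  0.032 ]
g2 [ 0.5571 -0.0582  0.032 ]
g1i [ 0.4935 -0.0432  0.032 ]
stop [0.5156 0.0283 0.038 ]
rail1 [0.493  0.0447 0.032 ]
rail2 [0.5585 0.0314 0.032 ]
handle end L [0.5498 0.207  0.18  ]
handle end R [0.5286 0.2217 0.18  ]
jawL [0.516  0.0034 0.11  ]
jawbackU [0.518  0.1014 0.11  ]
jawbackL [0.5384 0.1004 0.11  ]
```

Run:
```python
from h import *
print(delta((.5115,-.1814,.055),down(-4.1)))
```

```text
(array([-0.  ,  0.  , -0.02]), array([68. , -3.6, 92.3]))
```

Request:
{"name": "send_rows", "arguments": {
  "rows": "0 0 0 0.0425 -0.0025 0.0575 -0.4;0 0 0 0.085 -0.0044 0.1 -0.4;0 0 0 0.085 -0.0044 0.1138 -0.4;0 0 0 0.085 -0.0044 0.1138 -0.4;0 0 0 0.085 -0.0044 0.1138 -0.4"
}}

```text
time: 7.9
eef_pos: [0.5131, -0.1826, 0.058]
tcp_rot: [0.732, 0.681, 0.0, 0.002]
contact_force: [0.0, -0.1, -1.3]
opening: 0.449
finger_force: 61.6
```

Run:
```python
from h import *
print(delta((.5115,-.1814,.055),down(-4.1)))
p=cam('wrist','w4.png'); t=cam('top','t4.png')
for n in ['foot','stud_top','plunger_top','pliers']: print(n,find(p,n))
cv2.imwrite('pics/w4b.png',np.hstack([cv2.resize(cv2.imread('pics/w4.png'),(512,384))[:, 130:390],cv2.resize(cv2.imread('pics/t4.png')[150:246,180:310],(520,384),interpolation=cv2.INTER_CUBIC)]))
```

```text
(array([ 0.18,  0.1 , -0.03]), array([ 1.1, -1.7,  3. ]))
foot [(0.92, array([ 0.3976, -0.1327,  0.0246]), array([ 43., 168.])), (0.75, array([ 0.5188, -0.1262,  0.0467]), array([259., 145.]))]
stud_top [(0.9, array([ 0.5173, -0.0974,  0.0584]), array([251.,  77.])), (0.88, array([ 0.4025, -0.1454,  0.0273]), array([ 55., 190.]))]
plunger_top []
pliers []
```

View pics/w4b.png

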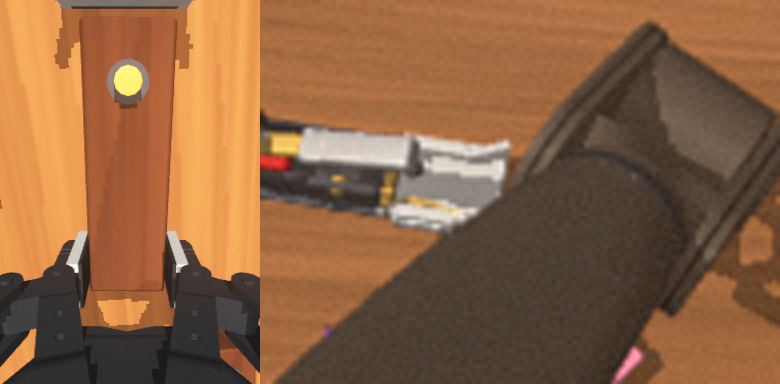

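Run:
```python
from h import *
p=cam('wrist')
c=p['color']
for r in (1,3,5,7,9): 
    g=c[r].astype(int); m=(g.max(1)-g.min(1)<45); i=np.where(m[150:360])[0]+150
    print(r,i.min() if len(i) else None,i.max() if len(i) else None, len(i))
for z in(.02,.032): print([ray(p,u,6,z).round(4) for u in (188,320)])
print([ray(p,u,17,.051).round(4) for u in (210,306)])
```

```text
1 186 326 141
3 191 322 132
5 192 321 130
7 193 320 128
9 194 319 126
[array([ 0.4877, -0.0582,  0.02  ]), array([ 0.5522, -0.0628,  0.02  ])]
[array([ 0.49 , -0.062,  0.032]), array([ 0.5496, -0.0663,  0.032 ])]
[array([ 0.5018, -0.0724,  0.051 ]), array([ 0.5399, -0.0751,  0.051 ])]
```

In the tool's units: 24 mm is 0.03, 12 mm is 0.015.

Request:
{"name": "send_rows", "arguments": {
  "rows": "0 0 0 0.015 0 0.0038 -0.4;0 0 0 0.03 0 0.0063 -0.4;0 0 0 0.03 0 0.0075 -0.4;0 0 0 0.03 0 0.0075 -0.4"
}}

```text
time: 8.75
eef_pos: [0.5134, -0.1568, 0.0501]
tcp_rot: [0.732, 0.682, -0.0, -0.0]
contact_force: [-0.1, 0.8, -1.4]
opening: 0.454
finger_force: 61.6
```

Request:
{"name": "send_rows", "arguments": {
  "rows": "0 0 0 0 0 0.0006 -0.4;0 0 0 0 0 0.0013 -0.4;0 0 0 0 0 0.0013 -0.4"
}}

```text
time: 9.12
eef_pos: [0.5134, -0.1573, 0.0493]
tcp_rot: [0.732, 0.681, -0.0, -0.0]
contact_force: [0.3, 0.2, -2.1]
opening: 0.448
finger_force: 61.6
```

In the tool's units: 16 mm is 0.02, 12 mm is 0.015.

Request:
{"name": "send_rows", "arguments": {
  "rows": "0 0 0 0.0075 0 0.0009 -0.4;0 0 0 0.015 0 0.0013 -0.4;0 0 0 0.02 0 0.0013 -0.4;0 0 0 0.02 0 0.0013 -0.4"
}}

```text
time: 9.62
eef_pos: [0.5147, -0.1406, 0.0485]
tcp_rot: [0.732, 0.682, 0.0, -0.0]
contact_force: [-0.2, -0.1, 0.0]
opening: 0.451
finger_force: 61.8
```

In the tool's units: 15 mm is 0.0188, 10 mm is 0.0125.

Request:
{"name": "send_rows", "arguments": {
  "rows": "0 0 0 0.0063 0 0 -0.4;0 0 0 0.0125 0 0 -0.4;0 0 0 0.0188 0 0 -0.4;0 0 0 0.0188 0 0 -0.4"
}}

```text
time: 10.12
eef_pos: [0.5159, -0.1258, 0.0485]
tcp_rot: [0.732, 0.682, 0.0, 0.0]
contact_force: [-0.2, -0.4, 1.2]
opening: 0.448
finger_force: 61.9
```

In the tool's units: 15 mm is 0.0188, 10 mm is 0.0125.

Request:
{"name": "send_rows", "arguments": {
  "rows": "0 0 0 0.0063 0 0 -0.4;0 0 0 0.0125 0 0 -0.4;0 0 0 0.0188 0 0 -0.4;0 0 0 0.0188 0 0 -0.4"
}}

```text
time: 10.62
eef_pos: [0.5171, -0.1124, 0.0488]
tcp_rot: [0.732, 0.682, -0.001, 0.001]
contact_force: [-1.2, -5.7, 0.3]
opening: 0.447
finger_force: 61.9
```

In the tool's units: 12 mm is 0.015, 8 mm is 0.01.

Request:
{"name": "send_rows", "arguments": {
  "rows": "0 0 0 0.005 0 0 -0.4;0 0 0 0.01 0 0 -0.4;0 0 0 0.015 0 0 -0.4;0 0 0 0.015 0 0 -0.4"
}}

```text
time: 11.12
eef_pos: [0.518, -0.1004, 0.0488]
tcp_rot: [0.732, 0.681, -0.0, 0.001]
contact_force: [-1.2, -6.0, 1.4]
opening: 0.452
finger_force: 62.0
```

Expected home at TCP y ≈ -0.091.

In the tool's units: 8 mm is 0.01, 6 mm is 0.0075.

Request:
{"name": "send_rows", "arguments": {
  "rows": "0 0 0 0.0038 0 0 -0.4;0 0 0 0.0075 0 0 -0.4;0 0 0 0.01 0 0 -0.4;0 0 0 0.01 0 0 -0.4"
}}

```text
time: 11.62
eef_pos: [0.5186, -0.0928, 0.0488]
tcp_rot: [0.732, 0.682, -0.001, 0.002]
contact_force: [-1.2, -7.8, 0.9]
opening: 0.449
finger_force: 61.9
```

In the tool's units: 3 mm is 0.0038, 2 mm is 0.0025.

Request:
{"name": "send_rows", "arguments": {
  "rows": "0 0 0 0.0025 0 0 -0.4;0 0 0 0.0038 0 0 -0.4;0 0 0 0.0038 0 0 -0.4"
}}

```text
time: 12.0
eef_pos: [0.5188, -0.0901, 0.0488]
tcp_rot: [0.732, 0.682, -0.001, 0.002]
contact_force: [0.1, -8.7, 0.7]
opening: 0.454
finger_force: 61.9
```

In the tool's units: 3 mm is 0.0038, 2 mm is 0.0025.

Request:
{"name": "send_rows", "arguments": {
  "rows": "0 0 0 0.0025 0 0 -0.4;0 0 0 0.0038 0 0 -0.4;0 0 0 0.0038 0 0 -0.4"
}}

```text
time: 12.38
eef_pos: [0.519, -0.0871, 0.0488]
tcp_rot: [0.732, 0.682, -0.001, 0.002]
contact_force: [-0.9, -8.5, 0.5]
opening: 0.449
finger_force: 61.9
```

In the tool's units: 3 mm is 0.0038, 2 mm is 0.0025.

Request:
{"name": "send_rows", "arguments": {
  "rows": "0 0 0 0.0025 0 0 -0.4;0 0 0 0.0038 0 0 -0.4;0 0 0 0.0038 0 0 -0.4"
}}

```text
time: 12.75
eef_pos: [0.5194, -0.0857, 0.049]
tcp_rot: [0.731, 0.682, -0.002, 0.003]
contact_force: [-1.6, -12.9, -1.1]
opening: 0.453
finger_force: 61.8
```

In the tool's units: 2 mm is 0.0025, 1 mm is 0.0013.

Request:
{"name": "send_rows", "arguments": {
  "rows": "0 0 0 0.0013 0 0 -0.4;0 0 0 0.0025 0 0 -0.4;0 0 0 0.0025 0 0 -0.4"
}}

```text
time: 13.12
eef_pos: [0.5195, -0.0856, 0.0491]
tcp_rot: [0.731, 0.683, -0.003, 0.004]
contact_force: [-2.6, -19.8, -1.5]
opening: 0.448
finger_force: 61.7
```

Run:
```python
from h import *
p=cam('wrist','w5.png'); t=cam('top','t5.png'); s=cam('scene','s5.png')
for n in ['foot','plunger_top','handle_grip','release_pad','stop']: print(n,find(p,n,1),find(t,n,1),find(s,n,1))
a=cv2.resize(cv2.imread('pics/w5.png'),(512,384))[:, 130:390]
b=cv2.resize(cv2.imread('pics/s5.png')[170:260,250:420],(540,286),interpolation=cv2.INTER_CUBIC)
cv2.imwrite('pics/c5.png',np.hstack([a,cv2.copyMakeBorder(b,0,98,0,0,0)]))
```

```text
foot [(0.86, array([0.4061, 0.0324, 0.0057]), array([22., 34.]))] [(0.9, array([ 0.3709, -0.1198,  0.0223]), array([255., 249.]))] [(0.97, array([ 0.5315, -0.0295,  0.0423]), array([285., 211.]))]
plunger_top [(0.96, array([0.5284, 0.    , 0.114 ]), array([272.,  38.]))] [(0.67, array([0.5276, 0.0689, 0.0928]), array([195., 187.]))] [(0.66, array([0.5367, 0.0497, 0.0934]), array([312., 208.]))]
handle_grip [] [(0.61, array([0.5333, 0.1642, 0.1308]), array([159., 179.]))] [(0.64, array([0.5385, 0.1677, 0.1296]), array([353., 209.]))]
release_pad [] [(0.65, array([0.5504, 0.3041, 0.066 ]), array([120., 175.]))] [(0.65, array([0.5491, 0.298 , 0.0633]), array([392., 234.]))]
stop [(0.47, array([ 0.5   , -0.0033,  0.0304]), array([202.,  91.]))] [(0.54, array([0.5312, 0.1649, 0.1314]), array([159., 180.]))] [(0.39, array([0.5275, 0.0261, 0.0324]), array([303., 215.]))]
```

View pics/c5.png

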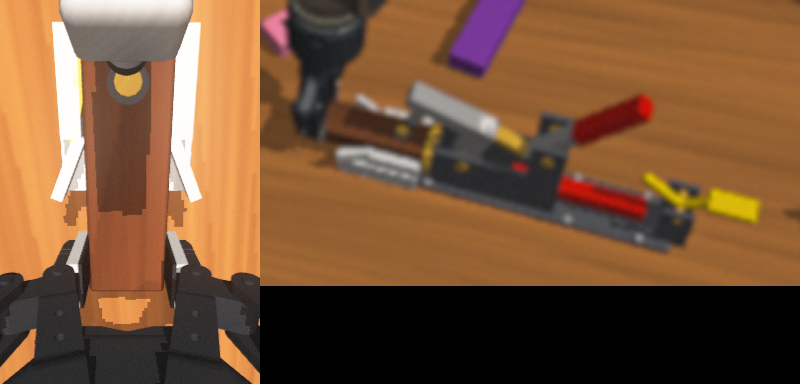

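In the tool's units: -150 mm is -0.1875, -100 mm is -0.125.

Request:
{"name": "send_rows", "arguments": {
  "rows": "0 0 0 -0.0025 0 0 -0.4;0 0 0 -0.005 0 0 -0.4;0 0 0 -0.005 0 0 0.3;0 0 0 -0.005 0 0 0.3;0 0 0 -0.0075 0 0 0.3;0 0 0 -0.0075 0 -0.05 0.3;0 0 0 -0.0075 0 -0.125 0.3;0 0 0 -0.0075 0 -0.1875 -1"
}}

```text
time: 15.02
eef_pos: [0.5186, -0.086, 0.2004]
tcp_rot: [0.732, 0.682, 0.0, 0.0]
contact_force: [0.6, -0.5, 0.2]
opening: 0.45
finger_force: 0.0
```

Run:
```python
from h import *
p=cam('wrist','w6.png')
for n in ['foot','stud_top','plunger_top','handle_grip','release_pad','stop']: print(n,find(p,n,1))
# handle grip open with O=.063
th=np.radians(85.85); ax=np.array([np.cos(th),np.sin(th)]); O=np.array([.5295,.063])
for n,x,z in [('grip open',.134,.168),('locked',.176,.096),('pad',.263,.066)]:
    print(n,(O+x*ax).round(4)); print(delta([*(O+x*ax),z+.022],down(-4.1)))
print(ctrl.get_state()['qpos'].round(2))
```

```text
foot [(0.9, array([ 0.5216, -0.0428,  0.0398]), array([256., 140.]))]
stud_top [(0.68, array([0.302 , 0.0694, 0.0285]), array([13., 34.]))]
plunger_top [(0.79, array([0.5313, 0.0265, 0.1093]), array([263.,  48.]))]
handle_grip []
release_pad []
stop [(0.53, array([0.5055, 0.0244, 0.0365]), array([234.,  68.]))]
grip open [0.5392 0.1966]
(array([-0.23, -0.07,  0.02]), array([283.2,   1.8,   6.4]))
locked [0.5422 0.2385]
(array([-0.23, -0.07,  0.02]), array([325.1,   2.2,  78.4]))
pad [0.5485 0.3253]
(array([-0.23, -0.07,  0.02]), array([412.1,   2.4, 108.6]))
[-0.36  0.01  1.99  0.    1.14 -0.29]
```

In the tool's units: 275 mm is 0.3438, 220 mm is 0.275.

Request:
{"name": "send_rows", "arguments": {
  "rows": "0 0 0 0.05 0 -0.04 -1;0 0 0 0.125 0.0013 -0.04 -1;0 0 0 0.2 0.0013 -0.04 -1;0 0 0 0.275 0.0025 -0.04 -1;0 0 0 0.3438 0.0025 -0.04 -1;0 0 0 0.3438 0.0025 -0.025 -1;0 0 0 0.3438 0.0025 -0.0125 -1;0 0 0 0.3438 0.0025 -0.0125 -1"
}}

```text
time: 16.38
eef_pos: [0.539, 0.1865, 0.2057]
tcp_rot: [0.732, 0.681, -0.002, -0.001]
contact_force: [-1.2, -0.5, -0.4]
opening: -0.002
finger_force: 0.0
```

Run:
```python
from h import *
s=ctrl.get_state(); print(s['eef_pos'],s['opening'],s['qpos'].round(2))
p=cam('wrist'); print(find(p,'release_pad'),find(p,'handle_grip'))
th=np.radians(85.85); ax=np.array([np.cos(th),np.sin(th)]); O=np.array([.5295,.063])
for f in (.88,.75,.6,.45,.3,.2,.1,0):
    G=np.array([78+98*np.cos(f)-9*np.sin(f),87+98*np.sin(f)+9*np.cos(f)])
    c=G[0]-8; z=G[1]+3*np.tan(f)
    print(f,delta([*(O+c/1000*ax),z/1000+.022],down(-4.1))[1])
```

```text
[0.53895215 0.1864588  0.20571092] -0.0021771594679502394 [ 0.16  0.1   1.88 -0.    1.16  0.23]
[(0.92, array([0.5442, 0.3022, 0.0678]), array([253.,  55.]))] [(0.72, array([0.7632, 0.0249, 0.0023]), array([434., 279.]))]
0.88 [ 1.3 -1.9 14.5]
0.75 [11.4 -1.9 23.2]
0.6 [21.6 -1.9 34.6]
0.45 [30.1 -1.9 47.2]
0.3 [36.8 -1.9 60.9]
0.2 [40.  -1.9 70.5]
0.1 [42.4 -1.9 80.3]
0 [43.8 -1.9 90.4]
```

In the tool's units: 48 mm is 0.06, 42 mm is 0.0525.

Request:
{"name": "send_rows", "arguments": {
  "rows": "0 0 0 0.0013 -0.0013 0.015 -1;0 0 0 0.0075 -0.0013 0.0238 -1;0 0 0 0.015 -0.0013 0.03 -1;0 0 0 0.0213 -0.0013 0.0375 -1;0 0 0 0.0275 -0.0013 0.045 -1;0 0 0 0.0325 -0.0013 0.0525 -1;0 0 0 0.0375 -0.0013 0.06 -1;0 0 0 0.0375 -0.0013 0.06 -1"
}}

```text
time: 17.52
eef_pos: [0.5414, 0.2182, 0.1615]
tcp_rot: [0.732, 0.682, -0.0, 0.0]
contact_force: [-2.9, -2.9, 7.5]
opening: -0.001
finger_force: 4.0
```

In the tool's units: 29 mm is 0.0363, 24 mm is 0.03.

Request:
{"name": "send_rows", "arguments": {
  "rows": "0 0 0 0.005 0 0.0088 -1;0 0 0 0.0088 0 0.0175 -1;0 0 0 0.0113 0 0.0238 -1;0 0 0 0.0125 0 0.03 -1;0 0 0 0.0138 0 0.0363 -1;0 0 0 0.0138 0 0.0363 -1"
}}

```text
time: 18.27
eef_pos: [0.5423, 0.2295, 0.1314]
tcp_rot: [0.732, 0.682, 0.001, 0.0]
contact_force: [0.1, 2.4, 3.4]
opening: -0.0
finger_force: 1.5
```

In the tool's units: 11 mm is 0.0138, 8 mm is 0.01.

Request:
{"name": "send_rows", "arguments": {
  "rows": "0 0 0 0.0013 0 0.005 -1;0 0 0 0.0025 0 0.01 -1;0 0 0 0.0025 0 0.0138 -1;0 0 0 0.0025 0 0.0138 -1"
}}

```text
time: 18.77
eef_pos: [0.5414, 0.2303, 0.1191]
tcp_rot: [0.732, 0.681, -0.001, -0.0]
contact_force: [-0.3, 0.0, 0.0]
opening: -0.003
finger_force: 0.0
```

In the tool's units: 4 mm is 0.005, 2 mm is 0.0025.

Request:
{"name": "send_rows", "arguments": {
  "rows": "0 0 0 0 0 0.0025 -1;0 0 0 0 0 0.005 -1;0 0 0 0 0 0.005 -1"
}}

```text
time: 19.15
eef_pos: [0.5422, 0.2307, 0.1175]
tcp_rot: [0.732, 0.682, -0.0, 0.0]
contact_force: [-1.9, -1.3, 6.3]
opening: -0.0
finger_force: 2.9
```

In the tool's units: -60 mm is -0.075, -30 mm is -0.0375.

Request:
{"name": "send_rows", "arguments": {
  "rows": "0 0 0 0 0 0.0025 -1;0 0 0 0 0 0.0038 -1;0 0 0 0 0 0.0038 -1;0 0 0 0 0 -0.0375 -1;0 0 0 0 0 -0.075 -1;0 0 0 0 0 -0.075 -1"
}}

```text
time: 19.9
eef_pos: [0.544, 0.2313, 0.1795]
tcp_rot: [0.732, 0.681, 0.003, 0.002]
contact_force: [0.7, 0.2, 0.2]
opening: 0.001
finger_force: 0.0
```

Run:
```python
from h import *
s=cam('scene','s7.png'); p=cam('wrist','w7.png')
print(find(s,'handle_grip'),find(p,'release_pad'),find(p,'handle_grip'),find(s,'foot',2),find(s,'release_pad'))
b=cv2.resize(cv2.imread('pics/s7.png')[170:260,250:420],(540,286),interpolation=cv2.INTER_CUBIC)
a=cv2.resize(cv2.imread('pics/w7.png')[0:286,130:390],(260,286))
cv2.imwrite('pics/c7.png',np.hstack([a,b]))
print(delta((.5475,.320,.10),down(-4.1)))
```

```text
[(0.66, array([0.5377, 0.1785, 0.0959]), array([355., 216.])), (0.45, array([0.7585, 0.0185, 0.0026]), array([285., 285.]))] [(0.78, array([0.5437, 0.3072, 0.0674]), array([250., 105.]))] [(0.65, array([0.5431, 0.2294, 0.0937]), array([256., 209.]))] [(0.9, array([0.3507, 0.0583, 0.0247]), array([321., 177.])), (0.75, array([ 0.5287, -0.051 ,  0.0411]), array([279., 209.]))] [(0.47, array([0.5508, 0.3057, 0.0637]), array([395., 234.]))]
(array([-0.15,  0.05,  0.01]), array([89.6, -0.1, 74.7]))
```

View pics/c7.png

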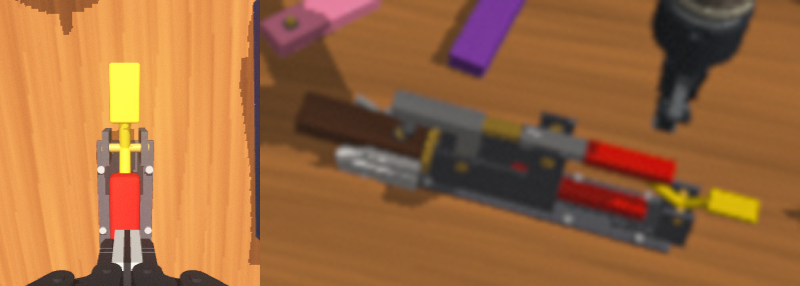

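In the tool's units: 104 mm is 0.13, 100 mm is 0.125.

Request:
{"name": "send_rows", "arguments": {
  "rows": "0 0 0 0.0563 0 0 -1;0 0 0 0.1125 0 0.025 -1;0 0 0 0.1125 0 0.075 -1;0 0 0 0.1125 0 0.1 -1;0 0 0 0.1125 0 0.1125 -1;0 0 0 0.1125 0 0.1188 -1;0 0 0 0.1125 0 0.125 -1;0 0 0 0.1125 0 0.13 -1"
}}

```text
time: 21.25
eef_pos: [0.5498, 0.3213, 0.0737]
tcp_rot: [0.732, 0.681, 0.002, 0.0]
contact_force: [0.2, 3.1, 1.6]
opening: -0.003
finger_force: 1.6
```

In the tool's units: 12 mm is 0.015, 8 mm is 0.01.

Request:
{"name": "send_rows", "arguments": {
  "rows": "0 0 0 0 0 0.005 -1;0 0 0 0 0 0.01 -1;0 0 0 0 0 0.015 -1;0 0 0 0 0 0.015 -1"
}}

```text
time: 21.75
eef_pos: [0.5502, 0.3215, 0.0658]
tcp_rot: [0.732, 0.682, 0.001, 0.0]
contact_force: [-8.1, 0.2, 21.4]
opening: -0.003
finger_force: 9.4
```

Run:
```python
from h import *
s=cam('scene','s8.png')
print(find(s,'handle_grip',1),find(s,'plunger_top',1),find(s,'foot',3),find(s,'release_pad',1))
```

```text
[(0.75, array([0.5405, 0.1737, 0.1257]), array([354., 211.]))] [(0.78, array([0.5345, 0.0451, 0.0917]), array([310., 207.]))] [(0.88, array([ 0.5323, -0.0459,  0.0428]), array([280., 210.])), (0.79, array([0.3522, 0.0574, 0.025 ]), array([321., 177.])), (0.75, array([ 0.3809, -0.1199,  0.017 ]), array([268., 175.]))] [(0.65, array([0.5483, 0.2974, 0.0431]), array([391., 237.]))]
```

In the tool's units: -290 mm is -0.3625, -230 mm is -0.2875.

Request:
{"name": "send_rows", "arguments": {
  "rows": "0 0 0 0 0 -0.025 -1;0 0 0 0 0 -0.1 -1;0 0 0 0 0 -0.175 -1;0 0 0 -0.0625 -0.005 -0.2 -1;0 0 0 -0.1375 -0.01 -0.2 -1;0 0 0 -0.2125 -0.015 -0.2 -1;0 0 0 -0.2875 -0.02 -0.2 -1;0 0 0 -0.3625 -0.025 -0.2 -1"
}}

```text
time: 23.0
eef_pos: [0.5065, 0.0304, 0.2196]
tcp_rot: [0.732, 0.682, -0.001, -0.0]
contact_force: [0.3, 0.4, 1.2]
opening: 0.004
finger_force: 0.0
```

Request:
{"name": "send_rows", "arguments": {
  "rows": "0 0 0 -0.075 0 0 -1;0 0 0 -0.15 0 0 -1;0 0 0 -0.2125 0 0.05 -1;0 0 0 -0.2125 0 0.0875 -1;0 0 0 -0.2125 0 0.0875 -1"
}}

```text
time: 23.62
eef_pos: [0.4928, -0.1367, 0.1468]
tcp_rot: [0.732, 0.681, -0.002, -0.004]
contact_force: [-0.8, 0.1, -0.3]
opening: 0.002
finger_force: 0.0
```

Run:
```python
from h import *
print(ctrl.get_state()['eef_pos'])
p=cam('wrist','w9.png'); s=cam('scene','s9.png')
for n in ['stud_top','foot','plunger_top']: print(n,find(p,n,2))
a=cv2.resize(cv2.imread('pics/w9.png')[0:200,180:330],(300,400),interpolation=cv2.INTER_CUBIC)
b=cv2.resize(cv2.imread('pics/s9.png')[170:250,255:355],(500,400),interpolation=cv2.INTER_CUBIC)
cv2.imwrite('pics/c9.png',np.hstack([a,b]))
```

```text
[ 0.4928257  -0.13669291  0.1467766 ]
stud_top [(0.73, array([ 0.4063, -0.146 ,  0.029 ]), array([163., 210.])), (0.65, array([ 0.523 , -0.0044,  0.0454]), array([287.,  18.]))]
foot [(0.97, array([ 0.523 , -0.039 ,  0.0377]), array([288.,  72.])), (0.65, array([0.3948, 0.0251, 0.0037]), array([125.,   6.]))]
plunger_top [(0.42, array([ 0.2928, -0.2377,  0.031 ]), array([ 67., 303.]))]
```

View pics/c9.png

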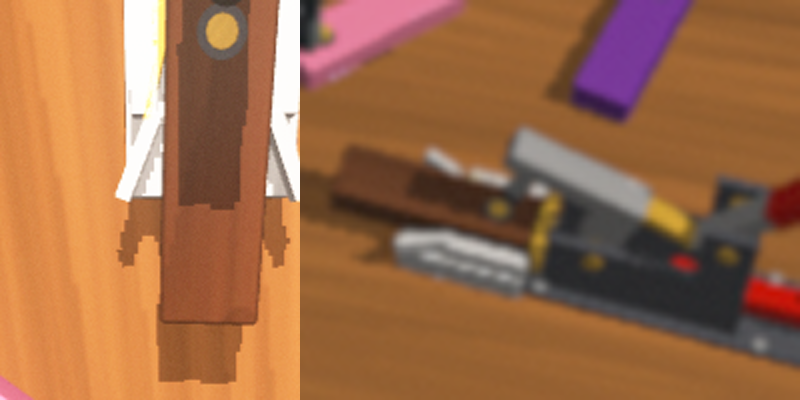

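Run:
```python
from h import *
p=cam('wrist')
for n,u,v in [('rear',285.5,161),('stud',291,16)]: print(n,ray(p,u,v,.042))
```

```text
rear [ 0.5236628  -0.10748279  0.042     ]
stud [ 0.53184324 -0.00170663  0.042     ]
```

```bash
python3 -c "
from plant import ctrl
print(ctrl.get_state()['time'],ctrl.sign_off())"
```

```text
the job is handed in; nothing more can be done
23.925 None
```

The job is done and handed in at 23.9 s: the stud looks fully in, the pliers have sprung open again, and the foot lies home against the brass stop in the open jaws; the arm moved nothing else.

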